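# Clamp a glued-up panel with the turnbuckle clamp

### The arm

A 7-joint arm with a two-finger parallel gripper is mounted at the origin on a cart in front of the work surface, level with it; the furniture and walls round the work are solid. World frame = base frame: x ahead of the robot, y to its left, z up, the work surface at z = 0. Lengths are in m, angles in rad, forces in N, time in s.
With the tool pointing down it reaches from about 0.375 to 0.925 m from the base axis. Payload 3.1 kg.
Tool frame: the origin (TCP) lies midway between the tips of the shut fingers; the grasp point (between the pads) lies 19 mm behind it; z points along the fingers, y is the line along which they close (so a half turn about z gives the same grasp; the last joint's range is limited). The gripper opens to 85 mm and grips with 20 to 120 N. Pads are 22 mm wide; open, the fingers measure 114 mm over their backs; the gripper's body (76 mm by 85 mm) begins 54 mm behind the grasp point. The pads swing forward as they close: fully open they stand 13 mm farther back than shut.
Start: joints at [-1.336, 0.383, 0.044, 1.598, -0.018, 1.161, -0.05], TCP at [0.212, 0.614, 0.231] pointing down, gripper open.
Joint ranges: [-2.61, 2.61], [-0.41, 2.15], [-1.48, 1.57], [0, 2.5], [-1.57, 4.71], [0.05, 1.97], [-2.85, 2.85]. Speed limits (rad/s): [2.79, 2.79, 3.14, 3.14, 3.14, 3.14, 3.14].

### API

Orientations are given as a 3x3 rotation matrix whose columns are the frame's x, y, z axes.
In Python, from cell import state, get_image, camera_info, job_done gives the robot as it stands. The module is installed in compiled form; this text tells all that it offers.
- The arm moves only by the tool play_rows, never from a script. Its argument "steps" is one flat list of numbers, 7 for each row, row after row: the shift along the world's x, y, z in mm, then the turn, a rotation vector about the world's x, y, z in degrees, then the finger opening in mm, from 0 to 85.4. In form: [dx, dy, dz, rx, ry, rz, claw, dx, dy, dz, rx, ry, rz, claw, ...]. A call has exactly 5 rows; each row shifts and turns the commanded pose from where the row before left it; what a row does not reach is not made up. A row lasts 1/10 s, in which the tool goes at most 50 mm and 8.59 degrees, less where a joint would pass 70% of its speed; a pose out of reach is approached as far as the arm can. A call is refused whole if a number of a shift passes 50 or a number of a turn 8.59, either way. A call with a gripper value outside its range is refused whole. The fingers move at their own pace and stop on an object; "grip_force" is the grip in N (left out, the last holds). Time passes only in rows, so rows that do not move let the fingers close, or fill a call up. It gives the time, the measured TCP pose, the force, the opening and the grip force at its end, in the units of the state.
- state(): the state, without advancing time (a new reading comes with each control period).
- get_image(name): name is "side" or "top" or "wrist"; returns the picture (480x640x3 uint8, red, green, blue); there is no depth.
- camera_info(name): a dict with "fx", "fy", "cx", "cy" (pixels), "R" (3x3) and "t" (3): a world point X has camera coordinates R X + t; the wrist camera has in their place "mount" (4x4, takes a point from camera to tool coordinates, whose origin is the TCP and whose axes are the flange's). Camera axes: x right, y down, z forward; pixel columns grow to the right and rows downward; lengths in m; the calibration is good to about 2 mm. The wrist camera is an equidistant fisheye: a pixel r from the principal point sees the ray r / f radians off the axis. A picture is of the moment at which its call begins: read the wrist's pose just before it. camera_info takes no time and is no camera call.
- job_done(): hands the job in; it is judged then, once.
The state is a dict: "time_s": time; "joints": joint angles; "qvel": joint speeds; "joint_torque": joint torques, N m; "tool_pos": TCP position; "eef_rot": TCP orientation; "contact_force": force on the tool from outside, world axes, zero at the start; "wrist_torque": the same for the moment, N m; "gripper_width": finger opening in m; "grip_force": force on a finger pad.
Only numpy, scipy, OpenCV 4.12 (cv2) and the standard library are available. Lean on these libraries where they do the work, as an engineer would, in place of code of your own. Each camera call takes 0.05 s, during which the arm holds its last target. There are 200 camera calls.

### The job

Lay the striped glued-up panel flat on the bed of the blue clamp, square between the two cork-faced jaws (the five strips side by side from one jaw to the other) and let go of it. Then turn the hexagonal turnbuckle body, stroke by stroke, so that both jaws draw in together and squeeze the panel firmly, the sprung cork pads clearly pressed in, and leave it clamped. Do not disturb the cork block or the tin of screws.

Things in the scene. Friction and masses are not known exactly. Their poses are not given: they have to be found in the camera images.
- panel: Loose small panel of five glued wooden strips, alternately light and dark, 48 (its x) x 100 (its y, across the five strips) x 30 mm (z), 0.15 kg. Origin: centre of its underside. Turned end for end it is the same. It may start at any of three places round the clamp.
- clamp: Fixed panel clamp: plywood bed 200 (x) x 270 (y) x 16 mm; x points from the seat to the turnbuckle, y is the jaws' direction. Origin: centre of the bed's underside. Two blue jaws slide on it (left at +y, right at -y), 59 mm high, each with an arm back to a blue lug 109 mm high that holds a threaded rod of the turnbuckle (lugs and nuts lie 67 to 117 mm either side of the middle).
- seat (a point): Centre of the place for the panel on the upper face of the bed, 16 mm above the bench, midway between the jaws, 65 mm before the clamp's origin (-x); axes as the clamp's. The panel lies here with its y along the clamp's y.
- pad_left: Cork-faced pad of the left (+y) jaw, 58 (x) x 8 (y) x 34 mm (z), from 3 to 37 mm above the bed; body axes as the clamp's, and its face that touches the panel lies 61 mm to +y of its origin. It is sprung: it gives up to 4 mm at 6 N per mm.
- pad_right: The same on the right (-y) jaw; its face lies 61 mm to -y of its origin.
- turnbuckle_mid (a point): Fixed point on the turnbuckle's level axis, 90 mm above the bench, 70 mm to +x of the clamp's origin; axes as the clamp's, the axis is y. The body is a steel hexagon bar, 34 mm across flats, 100 mm long, one flat (facing +x at joint 0) with a yellow bar. Only the bed lies below it. Grip opposite flats, fingers astride, swing the whole tool about the axis; flats recur every 60 degrees.
- turnbuckle (a joint): Turn of the hexagon in rad, 0 (jaws widest) to 5.24 (stop). It grows, closing the jaws, when its upper side rolls to the clamp's +x (right-handed about +y). At 0 a pair of flats faces the clamp's +x and -x. Each jaw draws in 18 mm a turn: width between pads 122 mm - 5.73 mm per rad, touching the 100 mm panel at 3.84 rad. Stiff (0.15 N m), stays where left.
- cork_block: Bystander: loose cork sanding block 60 x 104 x 31 mm, of the panel's size but plain brown. Origin: centre of its underside.
- screw_tin: Bystander: loose tin with a green label, 57 mm across and 72 mm high, upright. Origin: centre of its underside.

How it is judged:
By the outcome, as a careful person would: the job done as asked, in the order asked, and still so for the second after the job is handed in, with the robot touching nothing.
It also fails if it takes over 72 s, if anything falls off the work surface, if the arm or the gripper's body presses on something with over 40 N, if the wrist force passes 120 N, or if a joint passes its speed limit or range.

## Working session

There is one attempt and no reset: what is moved stays moved. The work goes in short steps, Python scripts to look and compute and a tool call to move; the robot and the scene stay as the last step left them, time stands still between calls to the robot, and variables do not carry over. Pictures are saved under pics/ and viewed, at most 12 in all, crops included, and the job is handed in when it is done.

Besides the shell and the picture viewer there is one more tool, called after "Call:" by a JSON object that holds its "fn" and its "kwargs". play_rows: Moves the arm, as the interface text tells. Its arguments: {"type":"object","properties":{"steps":{"type":"array","items":{"type":"number"}},"grip_force":{"type":"number"}},"required":["steps"]}

```bash
mkdir -p pics
python3 - <<'E'
from cell import *
import cv2
for n in ["side","top"]:
    cv2.imwrite(f"pics/{n}0.png",get_image(n)[:,:,::-1])
    print(n,camera_info(n))
print(camera_info("wrist"))
s=state();print(s)
E
```

```text
side {'fx': 486.74941492599964, 'fy': 486.74941492599964, 'cx': 318.1488030891245, 'cy': 237.836714144598, 'R': array([[-0.97457861, -0.22400136, -0.0044623 ],
       [-0.12150806,  0.54517747, -0.8294681 ],
       [ 0.18823473, -0.80783966, -0.55853627]]), 't': array([0.51675698, 0.11401664, 0.82582809])}
top {'fx': 475.2301829399973, 'fy': 475.2301829399973, 'cx': 318.62671576536167, 'cy': 233.04508410609438, 'R': array([[ 0.00183606, -0.99999711,  0.00155175],
       [-0.97296816, -0.00214478, -0.23092933],
       [ 0.23093199, -0.0010858 , -0.97296929]]), 't': array([-0.00984097,  0.55854066,  0.92076892])}
{'fx': 371.64829954431775, 'fy': 371.64829954431775, 'cx': 323.86400458241485, 'cy': 246.4495810439508, 'mount': array([[-2.92608321e-04, -9.61054991e-01, -2.76357049e-01,
         7.06164674e-02],
       [ 9.99999401e-01,  1.01533395e-05, -1.09411381e-03,
         1.14641782e-04],
       [ 1.05430949e-03, -2.76357203e-01,  9.61054413e-01,
        -1.42393823e-01],
       [ 0.00000000e+00,  0.00000000e+00,  0.00000000e+00,
         1.00000000e+00]])}
{'time_s': 0.1, 'joints': array([-1.33577959,  0.38376783,  0.0438287 ,  1.59942659, -0.01791033,
        1.16122153, -0.04992506]), 'qvel': array([-0.0015711 , -0.00106784,  0.00028984, -0.00403737,  0.00076692,
       -0.00034312,  0.00182799]), 'joint_torque': array([ 2.71820056e-03, -4.34730506e+01,  1.02935258e+00, -2.50455648e+01,
        1.09320221e-02,  5.49592311e-03,  5.06092277e-06]), 'tool_pos': array([0.21207006, 0.61351429, 0.22999877]), 'eef_rot': array([[-9.45144796e-01,  3.26650954e-01, -6.83976237e-04],
       [ 3.26651650e-01,  9.45141925e-01, -2.33283043e-03],
       [-1.15566671e-04, -2.42828451e-03, -9.99997045e-01]]), 'contact_force': array([ 0.30947361, -0.09436889, -0.86587244]), 'wrist_torque': array([-0.05804538, -0.08445356, -0.02724324]), 'grip_force': 0.0, 'gripper_width': 0.08552405010400585}
```

View pics/top0.png

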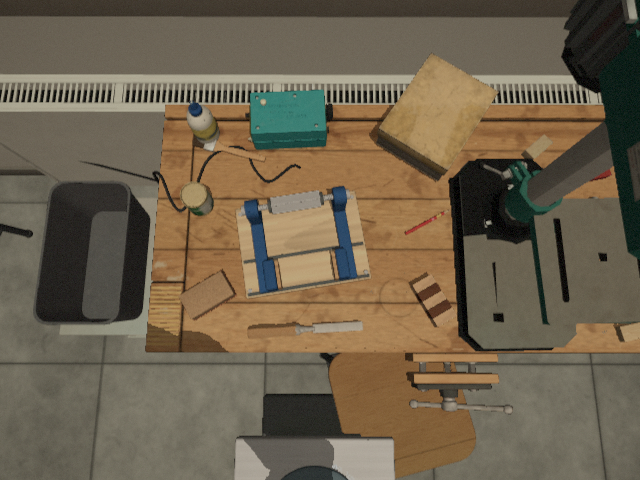

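View pics/side0.png

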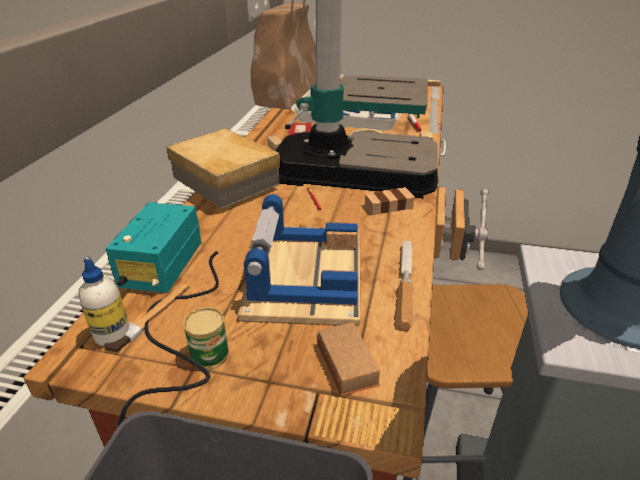

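The panel lies right of the clamp (top ≈(431,299)), cork block left (208,294), tin (197,200), clamp centre (302,243), its +x nearly ahead.

Run:
```python
import cv2
im=cv2.imread("pics/top0.png")
a=cv2.resize(im[180:300,230:375],None,fx=5.2,fy=5,interpolation=cv2.INTER_CUBIC) 
a=cv2.resize(im[180:300,230:375],(725,600),interpolation=cv2.INTER_CUBIC)
cv2.imwrite("pics/c1.png",a)
b=cv2.resize(im[260:340,400:470],(700,600)[:2] if 0 else (525,600),interpolation=cv2.INTER_CUBIC)
cv2.imwrite("pics/c2.png",b)
```

```text
(no output)
```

View pics/c1.png

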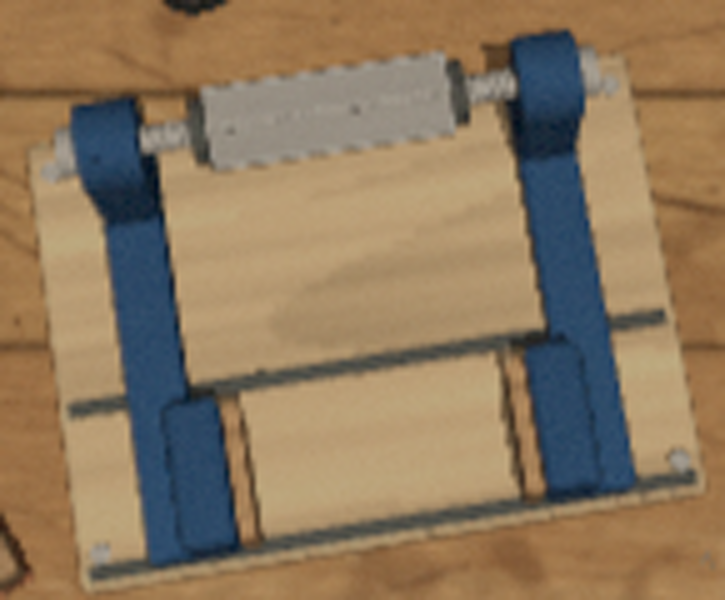

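View pics/c2.png

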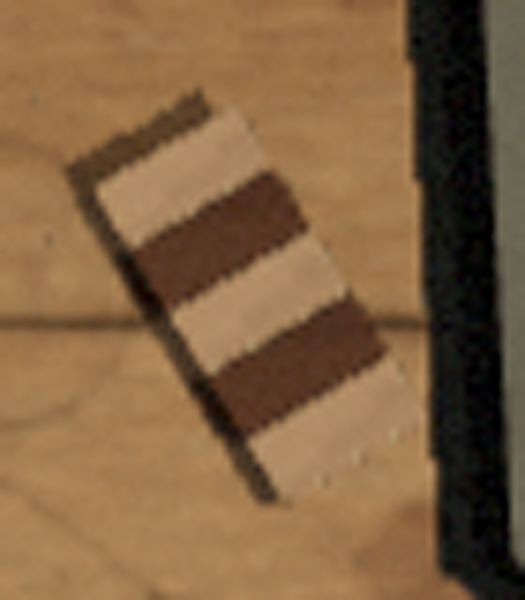

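Crop 1: bed top corners at (32,150),(627,55),(703,483),(87,578) in crop. Crop 2: panel top corners (97,187),(230,105),(412,402),(285,500).

```bash
cat > h.py <<'E'
import numpy as np
from cell import *
def back(n,uv,z):
    c=camera_info(n);R,t=c["R"],c["t"];uv=np.atleast_2d(uv).astype(float)
    d=np.c_[(uv[:,0]-c["cx"])/c["fx"],(uv[:,1]-c["cy"])/c["fy"],np.ones(len(uv))]@R
    o=-R.T@t
    return o+d*((z-o[2])/d[:,2])[:,None]
def proj(n,X):
    c=camera_info(n);p=np.atleast_2d(X)@c["R"].T+c["t"]
    return np.c_[c["fx"]*p[:,0]/p[:,2]+c["cx"],c["fy"]*p[:,1]/p[:,2]+c["cy"]]
def fit(P,M):  # planar rigid: P = R M + c
    pc,mc=P.mean(0),M.mean(0);H=(M-mc).T@(P-pc)
    a=np.arctan2(H[0,1]-H[1,0],H[0,0]+H[1,1]);R=np.array([[np.cos(a),-np.sin(a)],[np.sin(a),np.cos(a)]])
    c=pc-R@mc;return c,a,P-(M@R.T+c)
E
python3 - <<'E'
from h import *
np.set_printoptions(precision=4,suppress=True)
# crop px -> image px (half-pixel convention of resize)
f=lambda a,s,o:(np.array(a)+.5)/s-.5+np.array(o)
B=back("top",f([(32,150),(627,55),(703,483),(87,578)],5,(230,180)),.016)[:,:2]
c,a,r=fit(B,np.array([(.1,.135),(.1,-.135),(-.1,-.135),(-.1,.135)]));print("clamp",c,np.degrees(a),r*1e3)
P=back("top",f([(97,187),(230,105),(412,402),(285,500)],7.5,(400,260)),.03)[:,:2]
p,b,r=fit(P,np.array([(-.024,.05),(.024,.05),(.024,-.05),(-.024,-.05)]));print("panel",p,np.degrees(b),r*1e3)
R=np.array([[np.cos(a),-np.sin(a)],[np.sin(a),np.cos(a)]])
print("seat",c+R@[-.065,0],"mid",c+R@[.07,0])
print("hex top proj crop",(proj("top",np.c_[(c+R@[.07,0])[None]+np.array([[0.],[0]])*0+ (np.array([[0,.05],[0,-.05]])@R.T),[.107,.107]])-[230,180])*5)
# side-camera checks
for nm,q,an,M,z in (("clamp",c,a,[(.1,.135),(.1,-.135),(-.1,-.135),(-.1,.135)],.016),("panel",p,b,[(-.024,.05),(.024,.05),(.024,-.05),(-.024,-.05)],.03)):
    Q=np.array([[np.cos(an),-np.sin(an)],[np.sin(an),np.cos(an)]])
    W=np.array(M)@Q.T+q
    print(nm,proj("side",np.c_[W,[z]*4]))
E
python3 -c "
import cv2
im=cv2.imread('pics/side0.png')
cv2.imwrite('pics/c3.png',cv2.resize(im[175:335,225:425],(750,600),interpolation=cv2.INTER_CUBIC))"
```

```text
clamp [0.5503 0.0269] 9.19162447311327 [[-4.425  -2.3994]
 [-2.8998  0.7546]
 [ 2.5891  3.2689]
 [ 4.7356 -1.6241]]
panel [ 0.4259 -0.2486] -60.076272919439575 [[-0.8617 -3.0947]
 [-1.6151  0.0704]
 [ 2.5807  4.0387]
 [-0.104  -1.0144]]
seat [0.4862 0.0165] mid [0.6194 0.038 ]
hex top proj crop [[205.0955 113.2004]
 [450.0466  75.9177]]
clamp [[235.6909 311.8264]
 [262.2859 223.4456]
 [358.328  226.4668]
 [358.8092 316.9959]]
panel [[371.6501 202.4381]
 [363.5726 192.3149]
 [404.1246 186.0534]
 [413.4503 195.732 ]]
```

View pics/c3.png

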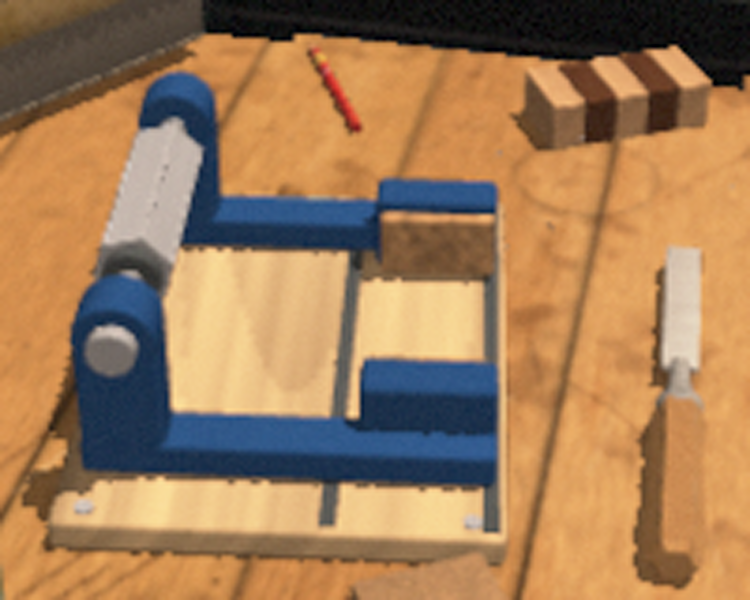

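Side crop: bed top corners (52,525),(503,538),(503,190 hidden-ish); panel top corners (530,65),(557,90),(708,75),(678,47). I'll do a joint fit with both cameras.

```bash
cat > fitall.py <<'E'
from h import *
from scipy.optimize import least_squares
np.set_printoptions(precision=2,suppress=True)
f=lambda a,s,o:(np.array(a)+.5)/s-.5+np.array(o)
def T(q,M):
    c,s=np.cos(q[2]),np.sin(q[2]);M=np.array(M,float)
    return np.c_[q[0]+c*M[:,0]-s*M[:,1],q[1]+s*M[:,0]+c*M[:,1],M[:,2]]
def run(obs,q0):
    g=lambda q:np.concatenate([(proj(n,T(q,M))-uv).ravel() for n,uv,M in obs])
    r=least_squares(g,q0,loss="soft_l1")
    print(r.x*[1e3,1e3,57.2958]);print(g(r.x).reshape(-1,2).T);return r.x
ot=("top",f([(32,150),(627,55),(703,483),(87,578),(240,395),(262,540),(500,352),(525,500),(208,130),(456,88)],5,(230,180)),
 [(.1,.135,.016),(.1,-.135,.016),(-.1,-.135,.016),(-.1,.135,.016),(-.036,.061,.053),(-.094,.061,.053),(-.036,-.061,.053),(-.094,-.061,.053),(.07,.05,.1),(.07,-.05,.1)])
os=("side",f([(52,525),(503,538),(383,215),(492,215)],3.75,(225,175)),[(.1,.135,.016),(-.1,.135,.016),(-.036,-.061,.053),(-.094,-.061,.053)])
pm=[(-.024,.05,.03),(.024,.05,.03),(.024,-.05,.03),(-.024,-.05,.03)]
pt=("top",f([(97,187),(230,105),(412,402),(285,500)],7.5,(400,260)),pm)
ps=("side",f([(557,90),(530,65),(678,47),(708,75)],3.75,(225,175)),pm)
if __name__=="__main__":
    for o in ([ot],[os],[ot,os]): run(o,[.55,.027,.16])
    for o in ([pt],[ps],[pt,ps]): run(o,[.426,-.249,-1.05])
E
python3 fitall.py
```

```text
[549.19  26.34   9.34]
[[-0.89  0.42  1.9  -0.48 -2.14 -2.58  3.86  3.58  0.31 -0.65]
 [-1.26 -0.88  1.56  2.94  1.44  0.04  0.79 -1.47 -1.33 -0.46]]
[548.    31.13   9.92]
[[-1.51  2.13 -0.9   0.69]
 [-0.25  0.42 -0.81 -0.04]]
[548.91  27.63   9.18]
[[-1.37 -0.    1.2  -1.26 -2.83 -3.36  3.2   2.84 -0.24 -1.18 -2.18  0.82
  -0.57  0.93]
 [-1.33 -0.62  1.89  2.91  1.5   0.11  1.01 -1.24 -1.29 -0.29 -2.37 -0.63
  -1.7  -0.72]]
[ 425.84 -248.98  -59.61]
[[-1.41 -0.03  2.34 -0.09]
 [-0.2  -0.7   1.13 -0.03]]
[ 423.43 -253.63  -60.68]
[[-0.27 -0.95  0.15  1.3 ]
 [ 2.71 -0.71 -1.92  0.27]]
[ 424.72 -249.61  -60.17]
[[-0.96  0.55  2.54 -0.01 -0.93 -1.8  -0.72  0.59]
 [ 0.12 -0.2   1.89  0.55  3.62  0.17 -1.25  0.96]]
```

Call:
{"fn": "play_rows", "kwargs": {"steps": [17,-40,5,0,0,-4.1,85,17,-40,5,0,0,-4.1,85,17,-40,5,0,0,-4.1,85,17,-40,5,0,0,-4.1,85,17,-40,5,0,0,-4.1,85]}}

```text
time_s: 0.6
tool_pos: [0.2976, 0.4122, 0.2559]
eef_rot: [[-0.769, 0.639, -0.001], [0.639, 0.769, -0.001], [-0.0, -0.001, -1.0]]
contact_force: [0.2, 0.1, 0.9]
gripper_width: 0.0851
grip_force: 0.0
```

Call:
{"fn": "play_rows", "kwargs": {"steps": [17,-40,5,0,0,-4.1,85,17,-40,5,0,0,-4.1,85,17,-40,5,0,0,-4.1,85,17,-40,5,0,0,-4.1,85,17,-40,5,0,0,-4.1,85]}}

```text
time_s: 1.1
tool_pos: [0.3824, 0.2124, 0.2811]
eef_rot: [[-0.497, 0.868, -0.001], [0.868, 0.497, -0.0], [0.0, -0.0, -1.0]]
contact_force: [1.0, 0.2, 0.1]
gripper_width: 0.0851
grip_force: 0.0
```

Call:
{"fn": "play_rows", "kwargs": {"steps": [17,-40,5,0,0,-4.1,85,17,-40,5,0,0,-4.1,85,17,-40,5,0,0,-4.1,85,17,-40,5,0,0,-4.1,85,0,0,0,0,0,0,85]}}

```text
time_s: 1.6
tool_pos: [0.4524, 0.0472, 0.3021]
eef_rot: [[-0.221, 0.975, 0.002], [0.975, 0.221, -0.001], [-0.002, 0.002, -1.0]]
contact_force: [0.1, 0.3, 0.8]
gripper_width: 0.0848
grip_force: 0.0
```

```bash
cat >> h.py <<'E'
def wshot(name):
    import cv2
    s=state();im=get_image("wrist");cv2.imwrite(f"pics/{name}.png",im[:,:,::-1])
    np.savez(f"pics/{name}.npz",p=s["tool_pos"],R=s["eef_rot"])
def wproj(name,X):
    d=np.load(f"pics/{name}.npz");c=camera_info("wrist");m=c["mount"]
    p=(np.atleast_2d(X)-d["p"])@d["R"];p=(p-m[:3,3])@m[:3,:3]
    r=np.hypot(p[:,0],p[:,1]);th=np.arctan2(r,p[:,2])
    return np.c_[c["cx"]+c["fx"]*th*p[:,0]/r,c["cy"]+c["fy"]*th*p[:,1]/r]
E
python3 -c "
from h import *
wshot('w1')"
```

```text
(no output)
```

View pics/w1.png

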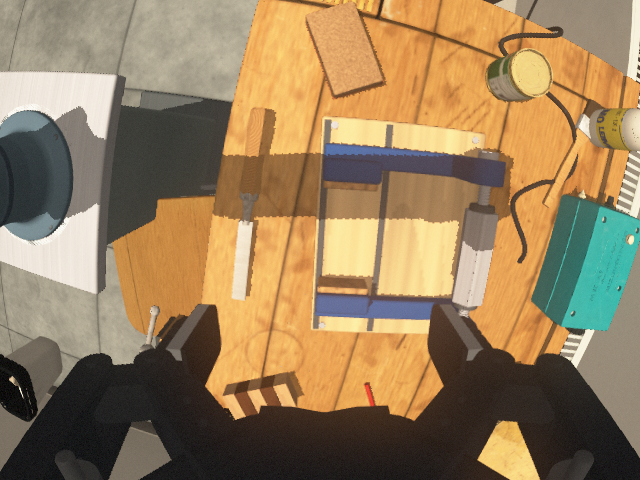

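Wrist view: bed corners near-left (324,117), far-left (485,134), near-right (314,330); pad edges about (327,183),(318,291); hex from (483,207) to (467,305).

```bash
python3 - <<'E'
from fitall import *
import h
_p=h.proj
def proj(n,X): return wproj("w1",X) if n=="w1" else _p(n,X)
import fitall;fitall.proj=proj
ow=("w1",np.array([(324,117),(485,134),(314,330),(482,208),(466,305)],float),[(-.1,.135,.016),(.1,.135,.016),(-.1,-.135,.016),(.07,.05,.1),(.07,-.05,.1)])
k=[0,1,2,3,8,9]
ot2=("top",ot[1][k],[ot[2][i] for i in k]);os2=("side",os[1][:2],os[2][:2])
for o in([ow],[ot2,os2,ow]): q=run(o,[.55,.027,.16])
for W in(.061,.055): print(proj("w1",T(q,[(-.036,W,.053),(-.094,W,.053),(-.036,-W,.053),(-.094,-W,.053)])),proj("top",T(q,[(-.036,W,.053),(-.094,W,.053),(-.036,-W,.053),(-.094,-W,.053)])))
E
python3 -c "
import cv2
im=cv2.imread('pics/w1.png')
cv2.imwrite('pics/c4.png',cv2.resize(im[110:340,300:510],(547,600),interpolation=cv2.INTER_CUBIC))"
```

```text
[546.6   26.91   9.4 ]
[[-4.02  0.27 -5.56  1.51  1.31]
 [-1.05 -0.4   1.22  5.35 -0.45]]
[547.63  27.     9.46]
[[-1.3   0.01  1.69 -0.7  -0.1  -1.06 -0.94  2.1  -3.26  0.91 -4.67  2.35
   2.2 ]
 [-0.44 -0.32  2.14  3.8  -0.53  0.23 -2.28 -0.98 -0.83 -0.32  1.4   5.43
  -0.43]]
[[376.63 187.54]
 [322.2  184.03]
 [366.57 293.62]
 [316.19 291.18]] [[275.17 260.84]
 [279.19 288.45]
 [333.17 251.46]
 [337.96 278.8 ]]
[[376.17 193.09]
 [321.87 189.63]
 [367.08 288.83]
 [316.45 286.34]] [[278.03 260.38]
 [282.09 287.97]
 [330.33 251.92]
 [335.08 279.28]]
```

View pics/c4.png

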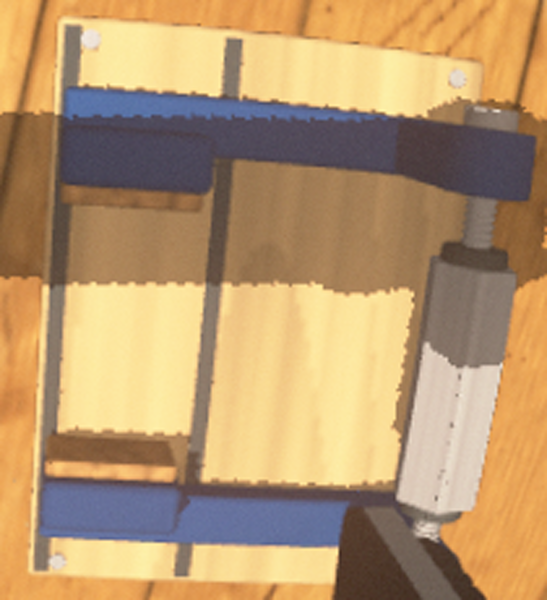

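Call:
{"fn": "play_rows", "kwargs": {"steps": [-2.7,-29.7,-10,0,0,-7.3,85,-2.7,-29.7,-10,0,0,-7.3,85,-2.7,-29.7,-10,0,0,-7.3,85,-2.7,-29.7,-10,0,0,-7.3,85,-2.7,-29.7,-10,0,0,-7.3,85]}}

```text
time_s: 2.15
tool_pos: [0.4362, -0.0934, 0.2504]
eef_rot: [[0.392, 0.92, -0.001], [0.92, -0.392, 0.001], [0.0, -0.001, -1.0]]
contact_force: [1.3, -0.4, 0.5]
gripper_width: 0.085
grip_force: 0.0
```

Call:
{"fn": "play_rows", "kwargs": {"steps": [-2.7,-29.7,-10,0,0,-7.3,85,-2.7,-29.7,-10,0,0,-7.3,85,-2.7,-29.7,-10,0,0,-7.3,85,-2.7,-29.7,-10,0,0,-7.3,85,-2.7,-29.7,-10,0,0,-7.3,85]}}

```text
time_s: 2.65
tool_pos: [0.4235, -0.2415, 0.2003]
eef_rot: [[0.862, 0.507, -0.0], [0.507, -0.862, 0.002], [0.001, -0.002, -1.0]]
contact_force: [0.1, -0.2, 0.5]
gripper_width: 0.085
grip_force: 0.0
```

Call:
{"fn": "play_rows", "kwargs": {"steps": [0,0,0,0,0,0,85,0,0,0,0,0,0,85,0,0,0,0,0,0,85,0,0,0,0,0,0,85,0,0,0,0,0,0,85]}}

```text
time_s: 3.15
tool_pos: [0.424, -0.2413, 0.2015]
eef_rot: [[0.86, 0.51, 0.001], [0.51, -0.86, 0.001], [0.001, -0.0, -1.0]]
contact_force: [0.2, 0.3, 0.7]
gripper_width: 0.0851
grip_force: 0.0
```

```bash
python3 -c "
from h import *
wshot('w2')
print(state()['tool_pos'],state()['eef_rot'],state()['joints'])
import cv2
im=cv2.imread('pics/w2.png')
print(wproj('w2',[[.425,-.25,.03]]))
"
```

```text
[ 0.42385493 -0.24160747  0.20147218] [[ 8.60164991e-01  5.10015295e-01  7.66604149e-04]
 [ 5.10014859e-01 -8.60165307e-01  6.99362917e-04]
 [ 1.01609208e-03 -2.10587990e-04 -9.99999462e-01]] [-0.41986544  0.13394334  0.92464992  2.04270278 -0.12651907  1.02117433
 -0.46882981]
[[333.40595361 227.68499218]]
```

View pics/w2.png

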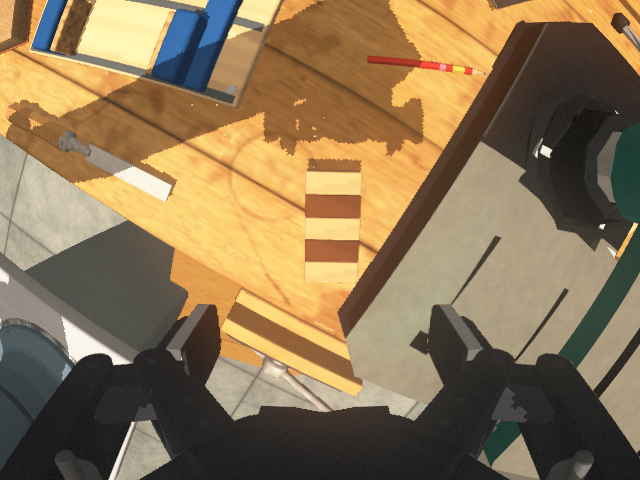

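Panel top corners in wrist view: (306,171),(361,172),(358,283),(305,282); the drill-press base is close on its right, so I'll grip a bit toward the panel's far end with a reduced opening.

Run:
```python
from fitall import *
import fitall,h
_p=h.proj
fitall.proj=lambda n,X: wproj(n,X) if n[0]=="w" else _p(n,X)
pw=("w2",np.array([(306,171.),(361,172),(358,283),(305,282)]),pm)
for o in([pw],[pt,ps,pw]):
    q=run(o,[.425,-.25,-1.05])
    tgt=T(q,[(0,.012,0)])[0]
    s=state();print("move",(tgt-s["tool_pos"])*1e3,"yaw",np.degrees(q[2]-np.arctan2(s["eef_rot"][1,1],s["eef_rot"][0,1])))
```

```text
[ 423.7  -249.98  -60.1 ]
[[-0.81  1.07 -0.17  0.06]
 [-0.03 -0.07 -0.14  0.27]]
move [  10.25   -2.39 -201.47] yaw -0.761689757848247
[ 423.89 -249.96  -60.16]
[[-0.78  0.73  2.74  0.19 -0.53 -1.41 -0.35  0.98 -0.65  1.23 -0.13  0.08]
 [ 0.52  0.19  2.29  0.96  3.58  0.14 -1.29  0.92 -0.26 -0.24 -0.29  0.07]]
move [  10.44   -2.38 -201.47] yaw -0.8222466779447852
```

Call:
{"fn": "play_rows", "kwargs": {"steps": [2,-0.5,-30,0,0,-0.2,66,2,-0.5,-30,0,0,-0.2,66,2,-0.5,-30,0,0,-0.2,66,2,-0.5,-30,0,0,-0.2,66,2.4,-0.4,-30,0,0,0,66]}}

```text
time_s: 3.7
tool_pos: [0.4344, -0.2445, 0.0502]
eef_rot: [[0.868, 0.497, 0.001], [0.497, -0.868, 0.0], [0.001, 0.0, -1.0]]
contact_force: [0.0, 0.1, -0.6]
gripper_width: 0.066
grip_force: 0.0
```

Call:
{"fn": "play_rows", "kwargs": {"steps": [0,0,-15,0,0,0,66,0,0,-15,0,0,0,66,0,0,-12,0,0,0,66,0,0,-6,0,0,0,66,0,0,0,0,0,0,66]}}

```text
time_s: 4.2
tool_pos: [0.4339, -0.2447, 0.0031]
eef_rot: [[0.868, 0.496, -0.0], [0.496, -0.868, 0.001], [0.0, -0.001, -1.0]]
contact_force: [0.6, 1.0, -0.1]
gripper_width: 0.0657
grip_force: 0.0
```

Call:
{"fn": "play_rows", "kwargs": {"steps": [0,0,0,0,0,0,40,0,0,0,0,0,0,40,0,0,0,0,0,0,40,0,0,0,0,0,0,40,0,0,0,0,0,0,40], "grip_force": 60}}

```text
time_s: 4.7
tool_pos: [0.4347, -0.2458, 0.0043]
eef_rot: [[0.869, 0.496, 0.002], [0.496, -0.869, -0.001], [0.001, 0.002, -1.0]]
contact_force: [0.6, -0.2, 6.7]
gripper_width: 0.047
grip_force: 63.8
```

Call:
{"fn": "play_rows", "kwargs": {"steps": [0,0,20,0,0,0,40,0,0,26,0,0,0,40,0,0,26,0,0,0,40,0,0,26,0,0,0,40,0,0,26,0,0,0,40]}}

```text
time_s: 5.2
tool_pos: [0.4329, -0.2446, 0.1277]
eef_rot: [[0.868, 0.496, -0.001], [0.496, -0.868, 0.001], [-0.001, -0.001, -1.0]]
contact_force: [0.7, 0.3, -1.8]
gripper_width: 0.0471
grip_force: 62.9
```

Call:
{"fn": "play_rows", "kwargs": {"steps": [4.7,27.4,0,0,0,6.96,40,4.7,27.4,0,0,0,6.96,40,4.7,27.4,0,0,0,6.96,40,4.7,27.4,0,0,0,6.96,40,4.7,27.4,0,0,0,6.96,40]}}

```text
time_s: 5.7
tool_pos: [0.4565, -0.1068, 0.1269]
eef_rot: [[0.426, 0.905, -0.001], [0.905, -0.426, 0.0], [0.0, -0.001, -1.0]]
contact_force: [0.7, 1.0, -2.6]
gripper_width: 0.0469
grip_force: 63.0
```

Call:
{"fn": "play_rows", "kwargs": {"steps": [4.7,27.4,0,0,0,6.96,40,4.7,27.4,0,0,0,6.96,40,4.7,27.4,0,0,0,6.96,40,4.7,27.4,0,0,0,6.96,40,4.7,27.4,0,0,0,6.96,40]}}

```text
time_s: 6.2
tool_pos: [0.48, 0.0299, 0.1268]
eef_rot: [[-0.167, 0.986, -0.001], [0.986, 0.167, -0.0], [0.0, -0.001, -1.0]]
contact_force: [0.6, 1.1, -0.8]
gripper_width: 0.0472
grip_force: 63.0
```

Call:
{"fn": "play_rows", "kwargs": {"steps": [0,0,0,0,0,0,40,0,0,0,0,0,0,40,0,0,0,0,0,0,40,0,0,0,0,0,0,40,0,0,0,0,0,0,40]}}

```text
time_s: 6.7
tool_pos: [0.4805, 0.0278, 0.1272]
eef_rot: [[-0.16, 0.987, -0.0], [0.987, 0.16, -0.0], [-0.0, -0.0, -1.0]]
contact_force: [-0.5, -0.1, -1.0]
gripper_width: 0.0467
grip_force: 62.9
```

Run:
```python
from h import *
import cv2
wshot('w3');s=state();print(s["tool_pos"],s["eef_rot"][:,1],s["joints"],s["grip_force"])
a=cv2.imread('pics/w3.png')
cv2.imwrite("pics/w3v.png",a)
```

```text
[0.48050524 0.02801845 0.12720127] [ 9.87071430e-01  1.60280735e-01 -2.78344237e-04] [-0.6427345   0.21349411  0.54965909  2.10831363 -0.14693186  0.85611965
  0.15444586] 62.9497504234314
```

View pics/w3v.png

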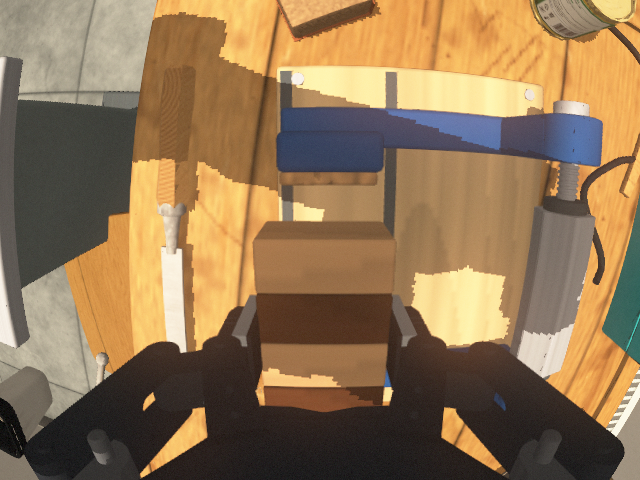

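Panel held square; pad left inner edge spans (281..378,185), bed near-left corner (279,66), far-left (543,85), hex left end (565,210).

Run:
```python
from h import *
from fitall import T
np.set_printoptions(precision=1,suppress=True)
for q in ([.5483,.027,np.radians(9.35)],):
    for W in(.061,.059,.057): print(W,wproj("w3",T(q,[(-.094,W,.053),(-.036,W,.053)])).ravel())
    print(wproj("w3",T(q,[(-.1,.135,.016),(.1,.135,.016),(.07,.05,.09)])))
    s=state();c,sn=np.cos(q[2]),np.sin(q[2]);t=T(q,[(-.065,.012,.0205)])[0]
    print((t-s["tool_pos"])*1e3, q[2]*57.3-np.degrees(np.arctan2(s["eef_rot"][1,1],s["eef_rot"][0,1])))
```

```text
0.061 [278.  178.9 377.  178.7]
0.059 [278.1 182.3 377.  182.1]
0.057 [278.2 185.6 376.9 185.5]
[[274.9  67. ]
 [544.6  86. ]
 [564.  213. ]]
[   1.7    0.3 -106.7] 0.1274969289968162
```

Call:
{"fn": "play_rows", "kwargs": {"steps": [2.2,0.3,-20,0,0,0.1,40,0,0,-25,0,0,0,40,0,0,-25,0,0,0,40,0,0,-18,0,0,0,40,0,0,-10,0,0,0,40]}}

```text
time_s: 7.25
tool_pos: [0.4818, 0.0287, 0.0278]
eef_rot: [[-0.163, 0.987, -0.003], [0.987, 0.163, -0.001], [-0.0, -0.003, -1.0]]
contact_force: [-0.2, -0.1, -0.4]
gripper_width: 0.0472
grip_force: 63.0
```

Call:
{"fn": "play_rows", "kwargs": {"steps": [0,0,-3,0,0,0,40,0,0,-2,0,0,0,40,0,0,-1.5,0,0,0,40,0,0,-1.5,0,0,0,40,0,0,0,0,0,0,40]}}

```text
time_s: 7.75
tool_pos: [0.4833, 0.0294, 0.0217]
eef_rot: [[-0.164, 0.986, 0.001], [0.986, 0.164, 0.0], [0.0, 0.001, -1.0]]
contact_force: [0.6, 0.3, -1.7]
gripper_width: 0.0469
grip_force: 63.0
```

Call:
{"fn": "play_rows", "kwargs": {"steps": [0,0,-0.7,0,0,0,40,0,0,-0.7,0,0,0,40,0,0,-0.4,0,0,0,40,0,0,0,0,0,0,40,0,0,0,0,0,0,40]}}

```text
time_s: 8.25
tool_pos: [0.4832, 0.0293, 0.0202]
eef_rot: [[-0.164, 0.986, 0.0], [0.986, 0.164, 0.001], [0.001, 0.0, -1.0]]
contact_force: [-2.1, 0.0, 4.7]
gripper_width: 0.047
grip_force: 63.8
```

Call:
{"fn": "play_rows", "kwargs": {"steps": [0,0,0,0,0,0,54,0,0,0,0,0,0,60,0,0,0,0,0,0,68,0,0,0,0,0,0,68,0,0,0,0,0,0,68]}}

```text
time_s: 8.75
tool_pos: [0.4829, 0.0292, 0.0194]
eef_rot: [[-0.164, 0.986, -0.0], [0.986, 0.164, -0.0], [-0.0, -0.0, -1.0]]
contact_force: [0.4, 0.2, 0.1]
gripper_width: 0.0682
grip_force: 0.0
```

Call:
{"fn": "play_rows", "kwargs": {"steps": [0,0,15,0,0,0,68,0,0,30,0,0,0,68,0,0,40,0,0,0,68,0,0,45,0,0,0,68,0,0,45,0,0,0,68]}}

```text
time_s: 9.25
tool_pos: [0.4822, 0.0289, 0.1957]
eef_rot: [[-0.164, 0.987, -0.001], [0.987, 0.164, -0.001], [-0.0, -0.001, -1.0]]
contact_force: [0.3, 0.8, 0.5]
gripper_width: 0.0681
grip_force: 0.0
```

Call:
{"fn": "play_rows", "kwargs": {"steps": [0,0,0,0,0,0,85,0,0,0,0,0,0,85,0,0,0,0,0,0,85,0,0,0,0,0,0,85,0,0,0,0,0,0,85]}}

```text
time_s: 9.75
tool_pos: [0.4817, 0.029, 0.1929]
eef_rot: [[-0.164, 0.986, -0.003], [0.986, 0.164, -0.001], [-0.001, -0.003, -1.0]]
contact_force: [-0.9, -0.6, -0.6]
gripper_width: 0.0851
grip_force: 0.0
```

Run:
```python
from h import *
import cv2
wshot('w4');s=state();print(s["tool_pos"],s["eef_rot"][:,1])
a=cv2.imread('pics/w4.png')
t=get_image("side")[:,:,::-1]
cv2.imwrite("pics/side1.png",t)
L=cv2.resize(a[40:440,230:640],(410,400)); 
S=cv2.resize(t[175:335,225:375],(375,400),interpolation=cv2.INTER_CUBIC)
cv2.imwrite("pics/m1.png",np.hstack([L,S]))
```

```text
[0.48196365 0.02899782 0.19312798] [ 0.98648745  0.16381173 -0.00286825]
```

View pics/m1.png

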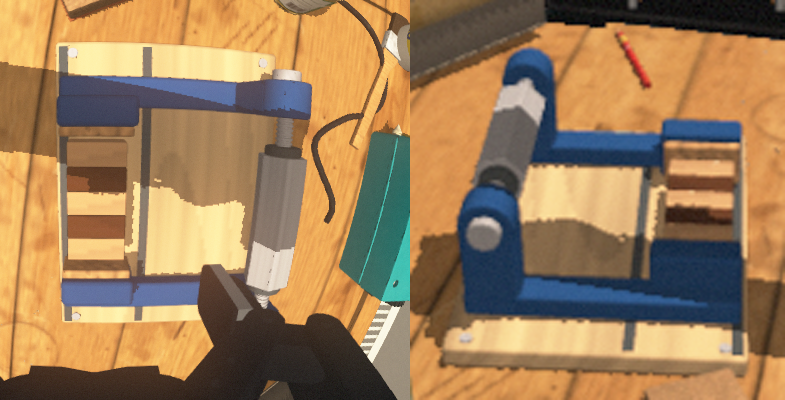

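The panel sits square between the jaws (pic left part, panel x 65–127, y 138–262). Now estimate the hex angle numerically from the shading.

```bash
cat > hexfit.py <<'E'
from h import *
from fitall import T
import cv2,sys
def hexfit(name,q=(.5483,.027,np.radians(9.35)),ys=(.0,.042),phis=range(-30,30,2)):
    im=cv2.imread(f"pics/{name}.png").astype(np.float32);w=name[0]=="w"
    P=(lambda X:wproj(name,X)) if w else (lambda X:proj(name.rstrip("0123456789"),X))
    if w:
        d=np.load(f"pics/{name}.npz");m=camera_info("wrist")["mount"];cam=d["p"]+d["R"]@m[:3,3]
    else:
        c=camera_info(name.rstrip("0123456789"));cam=-c["R"].T@c["t"]
    c,s=np.cos(q[2]),np.sin(q[2]);cl=np.array([c*(cam[0]-q[0])+s*(cam[1]-q[1]),-s*(cam[0]-q[0])+c*(cam[1]-q[1]),cam[2]])
    best=[]
    yy=np.linspace(*ys,6);tt=np.linspace(-.0085,.0085,13)
    for ph in phis:
        b=(1e9,)
        for dx in np.arange(-4,4.1,1)*1e-3:
            v=0;n=0
            for k in range(6):
                a=np.radians(ph+60*k)  # rot about +y takes x->-z
                nx,nz=np.cos(a),-np.sin(a);tx,tz=np.sin(a),np.cos(a)
                if (cl[0]-.07)*nx+(cl[2]-.09)*nz-.017<.25*np.hypot(cl[0]-.07,cl[2]-.09): continue
                X=np.array([(.07+dx+.017*nx+t*tx,y,.09+.017*nz+t*tz) for y in yy for t in tt])
                uv=P(T(q,X)).astype(np.float32)
                g=cv2.remap(im,uv[:,0][None],uv[:,1][None],1)[0].reshape(len(yy),len(tt),3)
                v+=g.std(1).mean();n+=1
            b=min(b,(v/n,ph,dx*1e3))
        best.append(b)
    return sorted(best)[:6]
if __name__=="__main__":
    for a in sys.argv[1:]:
        print(a,[tuple(np.round(x,1)) for x in hexfit(a)])
E
python3 hexfit.py w4 w3 side1 side0 top0 w1
```

```text
w4 [(np.float64(1.9), np.float64(-12.0), np.float64(-1.0)), (np.float64(2.0), np.float64(-16.0), np.float64(0.0)), (np.float64(2.3), np.float64(-18.0), np.float64(0.0)), (np.float64(2.3), np.float64(-14.0), np.float64(-1.0)), (np.float64(2.8), np.float64(-22.0), np.float64(1.0)), (np.float64(3.3), np.float64(-20.0), np.float64(1.0))]
w3 [(np.float64(3.9), np.float64(-18.0), np.float64(0.0)), (np.float64(4.2), np.float64(-16.0), np.float64(0.0)), (np.float64(4.8), np.float64(-20.0), np.float64(0.0)), (np.float64(4.8), np.float64(-14.0), np.float64(0.0)), (np.float64(4.9), np.float64(-12.0), np.float64(-1.0)), (np.float64(5.1), np.float64(-10.0), np.float64(-1.0))]
side1 [(np.float64(2.1), np.float64(-6.0), np.float64(-2.0)), (np.float64(2.1), np.float64(-2.0), np.float64(-3.0)), (np.float64(2.3), np.float64(-4.0), np.float64(-2.0)), (np.float64(2.3), np.float64(28.0), np.float64(3.0)), (np.float64(2.4), np.float64(-8.0), np.float64(-2.0)), (np.float64(2.6), np.float64(-28.0), np.float64(2.0))]
side0 [(np.float64(3.1), np.float64(28.0), np.float64(3.0)), (np.float64(3.3), np.float64(-3
[... 170 characters left out ...]
np.float64(4.0)), (np.float64(4.1), np.float64(-26.0), np.float64(2.0))]Traceback (most recent call last):
  File "hexfit.py", line 31, in <module>
    print(a,[tuple(np.round(x,1)) for x in hexfit(a)])
                                           ~~~~~~^^^
  File "hexfit.py", line 23, in hexfit
    uv=P(T(q,X)).astype(np.float32)
       ~^^^^^^^^
  File "hexfit.py", line 6, in <lambda>
    P=(lambda X:wproj(name,X)) if w else (lambda X:proj(name.rstrip("0123456789"),X))
                                                   ~~~~^^^^^^^^^^^^^^^^^^^^^^^^^^^^^
  File "h.py", line 9, in proj
    c=camera_info(n);p=np.atleast_2d(X)@c["R"].T+c["t"]
ValueError: time passes only in moves, steps and waits
```

φ ≈ −16° (mod 60), i.e. joint ≈ 44°; four 60° strokes give ≈ 284° (4.96 rad). Plan rows about the axis.

```bash
cat > plan.py <<'E'
import numpy as np
A=np.array([.6174,.0384,.09])*1e3; a=np.radians(9.4)
ex=np.array([np.cos(a),np.sin(a),0]);u=np.array([-np.sin(a),np.cos(a),0]);Z=np.array([0,0,1.])
def tcp(th,d): # th deg tilt, d mm past the axis along tool z
    t=np.radians(th);return A+d*(-np.sin(t)*ex-np.cos(t)*Z)
def rows(p0,th0,wps,claw):
    """wps: list of (theta,d); p0 in mm"""
    out=[];p=np.array(p0,float);th=th0
    for t,d in wps:
        q=tcp(t,d);dp=np.round(q-p,1);dr=np.round((t-th)*u,2);p=p+dp;th=t
        out.append([*map(float,dp),float(dr[0]),float(dr[1]),0,claw])
    for i in range(0,len(out),5): print(sum(out[i:i+5],[]))
    print("max",np.abs(np.array(out)[:,:6]).max(0))
    return p
def lin(t0,d0,t1,d1,n): return [(t0+(t1-t0)*k/n,d0+(d1-d0)*k/n) for k in range(1,n+1)]
E
python3 - <<'E'
from plan import *
p0=[482,29,193.1]
q=tcp(-16,-66)
print("approach delta",q-p0)
n=5
dp=np.round((q-p0)/n,1);print(dp,np.round(-16/n*u,2))
print("descend");rows(q,-16,lin(-16,-66,-16,24,5),85)
print("dry swing +");rows(tcp(-16,24),-16,lin(-16,24,44,24,10),85)
print("dry swing -");rows(tcp(44,24),44,lin(44,24,-16,24,10),85)
E
```

```text
approach delta [117.45221463   6.4287634  -39.65672807]
[23.5  1.3 -7.9] [ 0.52 -3.16 -0.  ]
descend
[4.9, 0.8, -17.3, -0.0, 0.0, 0, 85, 4.9, 0.8, -17.3, -0.0, 0.0, 0, 85, 4.9, 0.8, -17.3, -0.0, 0.0, 0, 85, 4.9, 0.8, -17.3, -0.0, 0.0, 0, 85, 4.9, 0.9, -17.3, -0.0, 0.0, 0, 85]
max [ 4.9  0.9 17.3  0.   0.   0. ]
dry swing +
[-2.4, -0.4, -0.6, -0.98, 5.92, 0, 85, -2.5, -0.4, -0.3, -0.98, 5.92, 0, 85, -2.5, -0.4, -0.0, -0.98, 5.92, 0, 85, -2.4, -0.4, 0.2, -0.98, 5.92, 0, 85, -2.5, -0.4, 0.5, -0.98, 5.92, 0, 85]
[-2.3, -0.4, 0.7, -0.98, 5.92, 0, 85, -2.3, -0.4, 1.0, -0.98, 5.92, 0, 85, -2.2, -0.4, 1.2, -0.98, 5.92, 0, 85, -2.0, -0.3, 1.5, -0.98, 5.92, 0, 85, -1.9, -0.3, 1.6, -0.98, 5.92, 0, 85]
max [2.5  0.4  1.6  0.98 5.92 0.  ]
dry swing -
[1.9, 0.3, -1.6, 0.98, -5.92, 0, 85, 2.0, 0.3, -1.5, 0.98, -5.92, 0, 85, 2.2, 0.4, -1.2, 0.98, -5.92, 0, 85, 2.2, 0.4, -1.0, 0.98, -5.92, 0, 85, 2.4, 0.4, -0.7, 0.98, -5.92, 0, 85]
[2.5, 0.4, -0.5, 0.98, -5.92, 0, 85, 2.4, 0.4, -0.2, 0.98, -5.92, 0, 85, 2.5, 0.4, 0.0, 0.98, -5.92, 0, 85, 2.5, 0.4, 0.3, 0.98, -5.92, 0, 85, 2.4, 0.4, 0.6, 0.98, -5.92, 0, 85]
max [2.5  0.4  1.6  0.98 5.92 0.  ]
```

Call:
{"fn": "play_rows", "kwargs": {"steps": [23.5,1.3,-7.9,0.52,-3.16,0,85,23.5,1.3,-7.9,0.52,-3.16,0,85,23.5,1.3,-7.9,0.52,-3.16,0,85,23.5,1.3,-7.9,0.52,-3.16,0,85,23.5,1.3,-7.9,0.52,-3.16,0,85]}}

```text
time_s: 10.35
tool_pos: [0.6012, 0.0358, 0.1542]
eef_rot: [[-0.164, 0.948, 0.274], [0.986, 0.158, 0.045], [-0.001, 0.277, -0.961]]
contact_force: [-0.2, 0.6, 0.0]
gripper_width: 0.085
grip_force: 0.0
```

Call:
{"fn": "play_rows", "kwargs": {"steps": [0,0,0,0,0,0,85,0,0,0,0,0,0,85,0,0,0,0,0,0,85,0,0,0,0,0,0,85,0,0,0,0,0,0,85]}}

```text
time_s: 10.85
tool_pos: [0.6004, 0.0359, 0.1555]
eef_rot: [[-0.164, 0.948, 0.273], [0.986, 0.158, 0.045], [-0.0, 0.276, -0.961]]
contact_force: [-0.3, -0.2, 0.1]
gripper_width: 0.085
grip_force: 0.0
```

Run:
```python
from h import *
wshot("w5");s=state();print(s["tool_pos"],s["joints"]);R=s["eef_rot"];print(R)
from plan import ex,u,tcp
print("tilt",np.degrees(np.arctan2(-R[:,2]@ex,-R[2,2])),"want",tcp(-16,-66))
from hexfit import hexfit
print([tuple(np.round(x,1)) for x in hexfit("w5",ys=(0,.04))])
```

```text
[0.60044571 0.03592693 0.15544669] [-0.61403819  0.2519577   0.55476326  2.02693469 -0.25826539  0.6331094
  0.26103763]
[[-1.64090255e-01  9.48027684e-01  2.72613094e-01]
 [ 9.86445327e-01  1.57720232e-01  4.52763240e-02]
 [-7.33920862e-05  2.76347316e-01 -9.61057831e-01]]
tilt -16.04232004783347 want [599.45221463  35.4287634  153.44327193]
[(np.float64(2.0), np.float64(2.0), np.float64(-2.0)), (np.float64(2.0), np.float64(0.0), np.float64(-2.0)), (np.float64(2.0), np.float64(-4.0), np.float64(-2.0)), (np.float64(2.0), np.float64(-2.0), np.float64(-2.0)), (np.float64(2.1), np.float64(28.0), np.float64(3.0)), (np.float64(2.1), np.float64(-6.0), np.float64(-1.0))]
```

Call:
{"fn": "play_rows", "kwargs": {"steps": [4.8,0.8,-17.5,0,0,0,85,4.8,0.8,-17.5,0,0,0,85,4.8,0.8,-17.5,0,0,0,85,4.7,0.8,-17.5,0,0,0,85,4.7,0.8,-17.5,0,0,0,85]}}

```text
time_s: 11.4
tool_pos: [0.6245, 0.0401, 0.0671]
eef_rot: [[-0.164, 0.948, 0.273], [0.986, 0.158, 0.045], [-0.0, 0.276, -0.961]]
contact_force: [0.2, -0.6, 0.3]
gripper_width: 0.0851
grip_force: 0.0
```

Call:
{"fn": "play_rows", "kwargs": {"steps": [-2.4,-0.4,-0.6,-0.98,5.92,0,85,-2.5,-0.4,-0.3,-0.98,5.92,0,85,-2.5,-0.4,-0.0,-0.98,5.92,0,85,-2.4,-0.4,0.2,-0.98,5.92,0,85,-2.5,-0.4,0.5,-0.98,5.92,0,85]}}

```text
time_s: 11.9
tool_pos: [0.6125, 0.0382, 0.0681]
eef_rot: [[-0.165, 0.956, -0.241], [0.986, 0.16, -0.04], [-0.0, -0.244, -0.97]]
contact_force: [0.2, 0.3, -0.2]
gripper_width: 0.0848
grip_force: 0.0
```

Call:
{"fn": "play_rows", "kwargs": {"steps": [-2.3,-0.4,0.7,-0.98,5.92,0,85,-2.3,-0.4,1.0,-0.98,5.92,0,85,-2.2,-0.4,1.2,-0.98,5.92,0,85,-2.0,-0.3,1.5,-0.98,5.92,0,85,-1.9,-0.3,1.6,-0.98,5.92,0,85]}}

```text
time_s: 12.4
tool_pos: [0.6018, 0.0364, 0.0737]
eef_rot: [[-0.165, 0.708, -0.687], [0.986, 0.118, -0.114], [0.0, -0.696, -0.718]]
contact_force: [-0.0, -0.5, -0.6]
gripper_width: 0.0848
grip_force: 0.0
```

```bash
cat > st.py <<'E'
from h import *
from plan import ex,u,tcp,A
s=state();R=s["eef_rot"];t=np.degrees(np.arctan2(-R[:,2]@ex,-R[2,2]))
print("t",s["time_s"],"pos",(s["tool_pos"]*1e3).round(1),"tilt",round(t,2),"sidetilt",round(np.degrees(np.arcsin(R[:,2]@u)),2),"want24",tcp(t,24).round(1),"j",s["joints"].round(2),"F",s["contact_force"].round(1),"M",s["wrist_torque"].round(2),"w",round(s["gripper_width"]*1e3,1))
v=s["tool_pos"]*1e3-A;print("past",v@R[:,2],"lat",v@R[:,1])
E
python3 st.py
```

```text
t 12.4 pos [601.8  36.4  73.7] tilt 44.14 sidetilt -0.04 want24 [600.9  35.7  72.8] j [-0.4   1.01  0.48  1.21 -0.27  1.77  0.25] F [-0.  -0.5 -0.6] M [ 0.12 -0.76 -0.03] w 84.8
past 22.591973501155827 lat 0.09269086006591577
```

Call:
{"fn": "play_rows", "kwargs": {"steps": [1.9,0.3,-1.6,0.98,-5.92,0,85,2.0,0.3,-1.5,0.98,-5.92,0,85,2.2,0.4,-1.2,0.98,-5.92,0,85,2.2,0.4,-1.0,0.98,-5.92,0,85,2.4,0.4,-0.7,0.98,-5.92,0,85]}}

```text
time_s: 12.9
tool_pos: [0.6128, 0.038, 0.0677]
eef_rot: [[-0.164, 0.958, -0.233], [0.986, 0.16, -0.039], [-0.0, -0.236, -0.972]]
contact_force: [0.3, 0.4, 0.2]
gripper_width: 0.0851
grip_force: 0.0
```

Call:
{"fn": "play_rows", "kwargs": {"steps": [2.5,0.4,-0.5,0.98,-5.92,0,85,2.4,0.4,-0.2,0.98,-5.92,0,85,2.5,0.4,0.0,0.98,-5.92,0,85,2.5,0.4,0.3,0.98,-5.92,0,85,2.4,0.4,0.6,0.98,-5.92,0,85]}}

```text
time_s: 13.4
tool_pos: [0.6248, 0.04, 0.0685]
eef_rot: [[-0.164, 0.947, 0.278], [0.986, 0.158, 0.045], [-0.001, 0.281, -0.96]]
contact_force: [0.1, 0.3, 0.2]
gripper_width: 0.085
grip_force: 0.0
```

Call:
{"fn": "play_rows", "kwargs": {"steps": [0,0,0,0,0,0,50,0,0,0,0,0,0,42,0,0,0,0,0,0,36,0,0,0,0,0,0,28,0,0,0,0,0,0,28], "grip_force": 40}}

```text
time_s: 13.9
tool_pos: [0.6244, 0.04, 0.0677]
eef_rot: [[-0.165, 0.949, 0.27], [0.986, 0.158, 0.045], [0.0, 0.274, -0.962]]
contact_force: [-2.9, -0.8, 5.1]
gripper_width: 0.0337
grip_force: 41.5
```

Call:
{"fn": "play_rows", "kwargs": {"steps": [0,0,0,0,0,0,28,0,0,0,0,0,0,28,0,0,0,0,0,0,28,0,0,0,0,0,0,28,0,0,0,0,0,0,28], "grip_force": 80}}

```text
time_s: 14.4
tool_pos: [0.6244, 0.04, 0.0678]
eef_rot: [[-0.165, 0.949, 0.27], [0.986, 0.158, 0.045], [0.0, 0.274, -0.962]]
contact_force: [-4.5, -0.4, 5.7]
gripper_width: 0.033
grip_force: 78.9
```

```bash
python3 st.py
```

```text
t 14.4 pos [624.4  40.   67.8] tilt -15.87 sidetilt 0.03 want24 [623.9  39.5  66.9] j [-0.51  0.44  0.45  2.01 -0.43  0.49  0.41] F [-4.5 -0.4  5.7] M [-0.07  0.95  0.01] w 33.0
past 23.310360049475275 lat 0.8411042313658441
```

Run:
```python
from plan import *
rows(tcp(-16,23.3),-16,lin(-16,23.3,44,23.3,15),28)
```

```text
[-1.6, -0.3, -0.4, -0.65, 3.95, 0, 28, -1.5, -0.2, -0.3, -0.65, 3.95, 0, 28, -1.6, -0.3, -0.1, -0.65, 3.95, 0, 28, -1.6, -0.2, -0.1, -0.65, 3.95, 0, 28, -1.6, -0.3, 0.1, -0.65, 3.95, 0, 28]
[-1.6, -0.3, 0.1, -0.65, 3.95, 0, 28, -1.6, -0.2, 0.3, -0.65, 3.95, 0, 28, -1.6, -0.3, 0.4, -0.65, 3.95, 0, 28, -1.5, -0.3, 0.5, -0.65, 3.95, 0, 28, -1.5, -0.2, 0.6, -0.65, 3.95, 0, 28]
[-1.4, -0.2, 0.7, -0.65, 3.95, 0, 28, -1.4, -0.3, 0.8, -0.65, 3.95, 0, 28, -1.3, -0.2, 0.9, -0.65, 3.95, 0, 28, -1.3, -0.2, 1.0, -0.65, 3.95, 0, 28, -1.2, -0.2, 1.1, -0.65, 3.95, 0, 28]
max [1.6  0.3  1.1  0.65 3.95 0.  ]
```

Call:
{"fn": "play_rows", "kwargs": {"steps": [-1.6,-0.3,-0.4,-0.65,3.95,0,28,-1.5,-0.2,-0.3,-0.65,3.95,0,28,-1.6,-0.3,-0.1,-0.65,3.95,0,28,-1.6,-0.2,-0.1,-0.65,3.95,0,28,-1.6,-0.3,0.1,-0.65,3.95,0,28]}}

```text
time_s: 14.9
tool_pos: [0.6164, 0.0387, 0.0671]
eef_rot: [[-0.165, 0.984, -0.074], [0.986, 0.164, -0.013], [-0.0, -0.075, -0.997]]
contact_force: [-1.7, 0.1, 0.8]
gripper_width: 0.0329
grip_force: 80.7
```

```bash
python3 st.py
```

```text
t 14.9 pos [616.4  38.7  67.1] tilt 4.3 sidetilt -0.02 want24 [615.6  38.1  66.1] j [-0.52  0.6   0.51  1.75 -0.34  0.96  0.3 ] F [-1.7  0.1  0.8] M [ 0.13  0.14 -0.02] w 32.9
past 22.947690127661712 lat 0.7938653020553293
```

Turning smoothly with low forces. Finish stroke, open, swing back, re-grip.

Call:
{"fn": "play_rows", "kwargs": {"steps": [-1.6,-0.3,0.1,-0.65,3.95,0,28,-1.6,-0.2,0.3,-0.65,3.95,0,28,-1.6,-0.3,0.4,-0.65,3.95,0,28,-1.5,-0.3,0.5,-0.65,3.95,0,28,-1.5,-0.2,0.6,-0.65,3.95,0,28]}}

```text
time_s: 15.4
tool_pos: [0.6087, 0.0374, 0.069]
eef_rot: [[-0.164, 0.899, -0.406], [0.986, 0.15, -0.068], [-0.0, -0.412, -0.911]]
contact_force: [-2.3, -0.4, 1.7]
gripper_width: 0.0334
grip_force: 80.6
```

Call:
{"fn": "play_rows", "kwargs": {"steps": [-1.4,-0.2,0.7,-0.65,3.95,0,28,-1.4,-0.3,0.8,-0.65,3.95,0,28,-1.3,-0.2,0.9,-0.65,3.95,0,28,-1.3,-0.2,1.0,-0.65,3.95,0,28,-1.2,-0.2,1.1,-0.65,3.95,0,28]}}

```text
time_s: 15.9
tool_pos: [0.6021, 0.0363, 0.0736]
eef_rot: [[-0.164, 0.705, -0.69], [0.986, 0.118, -0.115], [0.0, -0.699, -0.715]]
contact_force: [-3.4, -0.4, 0.9]
gripper_width: 0.0333
grip_force: 80.5
```

Call:
{"fn": "play_rows", "kwargs": {"steps": [0,0,0,0,0,0,28,0,0,0,0,0,0,60,0,0,0,0,0,0,85,0,0,0,0,0,0,85,0,0,0,0,0,0,85]}}

```text
time_s: 16.4
tool_pos: [0.6022, 0.0362, 0.0731]
eef_rot: [[-0.164, 0.71, -0.685], [0.986, 0.119, -0.113], [0.001, -0.694, -0.72]]
contact_force: [0.3, -0.0, -0.3]
gripper_width: 0.0854
grip_force: 0.0
```

```bash
python3 st.py; python3 -c "
from h import *
wshot('w6')
from hexfit import hexfit
print([tuple(np.round(x,1)) for x in hexfit('w6',ys=(.015,.042))])"
```

```text
t 16.4 pos [602.2  36.2  73.1] tilt 43.99 sidetilt 0.02 want24 [601.   35.7  72.7] j [-0.41  1.01  0.48  1.21 -0.27  1.77  0.25] F [ 0.3 -0.  -0.3] M [ 0.09 -0.7  -0.02] w 85.4
past 22.82255880917803 lat 0.6982069281801916
[(np.float64(2.7), np.float64(-14.0), np.float64(0.0)), (np.float64(3.0), np.float64(-16.0), np.float64(1.0)), (np.float64(3.0), np.float64(-12.0), np.float64(-1.0)), (np.float64(3.6), np.float64(-20.0), np.float64(2.0)), (np.float64(3.7), np.float64(-18.0), np.float64(1.0)), (np.float64(6.1), np.float64(-10.0), np.float64(-2.0))]
```

Call:
{"fn": "play_rows", "kwargs": {"steps": [1.9,0.3,-1.6,0.98,-5.92,0,85,2.0,0.3,-1.5,0.98,-5.92,0,85,2.2,0.4,-1.2,0.98,-5.92,0,85,2.2,0.4,-1.0,0.98,-5.92,0,85,2.4,0.4,-0.7,0.98,-5.92,0,85]}}

```text
time_s: 16.95
tool_pos: [0.6133, 0.0379, 0.0679]
eef_rot: [[-0.164, 0.958, -0.234], [0.986, 0.16, -0.038], [0.001, -0.237, -0.972]]
contact_force: [-0.0, 0.3, -0.0]
gripper_width: 0.0852
grip_force: 0.0
```

Call:
{"fn": "play_rows", "kwargs": {"steps": [2.5,0.4,-0.5,0.98,-5.92,0,85,2.4,0.4,-0.2,0.98,-5.92,0,85,2.5,0.4,0.0,0.98,-5.92,0,85,2.5,0.4,0.3,0.98,-5.92,0,85,2.0,0.4,0.6,0.98,-5.92,0,85]}}

```text
time_s: 17.45
tool_pos: [0.6249, 0.0398, 0.0685]
eef_rot: [[-0.164, 0.947, 0.277], [0.986, 0.158, 0.046], [0.0, 0.281, -0.96]]
contact_force: [0.3, 0.5, -0.3]
gripper_width: 0.0853
grip_force: 0.0
```

Call:
{"fn": "play_rows", "kwargs": {"steps": [0,0,0,0,0,0,50,0,0,0,0,0,0,42,0,0,0,0,0,0,36,0,0,0,0,0,0,28,0,0,0,0,0,0,28], "grip_force": 80}}

```text
time_s: 17.95
tool_pos: [0.6245, 0.04, 0.0676]
eef_rot: [[-0.165, 0.949, 0.268], [0.986, 0.158, 0.046], [0.001, 0.272, -0.962]]
contact_force: [-5.4, -0.9, 6.5]
gripper_width: 0.0332
grip_force: 80.7
```

```bash
python3 st.py
```

```text
t 17.95 pos [624.5  40.   67.6] tilt -15.8 sidetilt 0.09 want24 [623.8  39.5  66.9] j [-0.51  0.44  0.46  2.01 -0.44  0.49  0.41] F [-5.4 -0.9  6.5] M [-0.02  1.15  0.04] w 33.2
past 23.554773472960928 lat 0.8667464513133878
```

Stroke 2, then return and re-grip for stroke 3.

Call:
{"fn": "play_rows", "kwargs": {"steps": [-1.6,-0.3,-0.4,-0.65,3.95,0,28,-1.5,-0.2,-0.3,-0.65,3.95,0,28,-1.6,-0.3,-0.1,-0.65,3.95,0,28,-1.6,-0.2,-0.1,-0.65,3.95,0,28,-1.6,-0.3,0.1,-0.65,3.95,0,28]}}

```text
time_s: 18.45
tool_pos: [0.6164, 0.0386, 0.0668]
eef_rot: [[-0.165, 0.983, -0.075], [0.986, 0.164, -0.012], [0.001, -0.076, -0.997]]
contact_force: [-3.3, -0.8, -0.1]
gripper_width: 0.0331
grip_force: 81.7
```

Call:
{"fn": "play_rows", "kwargs": {"steps": [-1.6,-0.3,0.1,-0.65,3.95,0,28,-1.6,-0.2,0.3,-0.65,3.95,0,28,-1.6,-0.3,0.4,-0.65,3.95,0,28,-1.5,-0.3,0.5,-0.65,3.95,0,28,-1.5,-0.2,0.6,-0.65,3.95,0,28]}}

```text
time_s: 18.95
tool_pos: [0.6086, 0.0373, 0.0689]
eef_rot: [[-0.164, 0.898, -0.408], [0.986, 0.15, -0.067], [0.001, -0.413, -0.911]]
contact_force: [-3.7, 0.1, 1.7]
gripper_width: 0.0326
grip_force: 81.5
```

Call:
{"fn": "play_rows", "kwargs": {"steps": [-1.4,-0.2,0.7,-0.65,3.95,0,28,-1.4,-0.3,0.8,-0.65,3.95,0,28,-1.3,-0.2,0.9,-0.65,3.95,0,28,-1.3,-0.2,1.0,-0.65,3.95,0,28,-1.2,-0.2,1.1,-0.65,3.95,0,28]}}

```text
time_s: 19.45
tool_pos: [0.6019, 0.0363, 0.0735]
eef_rot: [[-0.164, 0.704, -0.691], [0.987, 0.117, -0.114], [0.001, -0.701, -0.714]]
contact_force: [-3.7, -1.6, 2.6]
gripper_width: 0.0328
grip_force: 81.2
```

Call:
{"fn": "play_rows", "kwargs": {"steps": [0,0,0,0,0,0,28,0,0,0,0,0,0,60,0,0,0,0,0,0,85,0,0,0,0,0,0,85,0,0,0,0,0,0,85]}}

```text
time_s: 19.95
tool_pos: [0.6026, 0.0364, 0.0729]
eef_rot: [[-0.163, 0.709, -0.686], [0.987, 0.119, -0.112], [0.002, -0.695, -0.719]]
contact_force: [-1.1, 0.3, -0.6]
gripper_width: 0.0849
grip_force: 0.0
```

Call:
{"fn": "play_rows", "kwargs": {"steps": [1.9,0.3,-1.6,0.98,-5.92,0,85,2.0,0.3,-1.5,0.98,-5.92,0,85,2.2,0.4,-1.2,0.98,-5.92,0,85,2.2,0.4,-1.0,0.98,-5.92,0,85,2.4,0.4,-0.7,0.98,-5.92,0,85]}}

```text
time_s: 20.45
tool_pos: [0.6138, 0.0381, 0.0678]
eef_rot: [[-0.164, 0.958, -0.234], [0.986, 0.16, -0.037], [0.002, -0.237, -0.971]]
contact_force: [-0.4, -0.1, 0.6]
gripper_width: 0.0854
grip_force: 0.0
```

Call:
{"fn": "play_rows", "kwargs": {"steps": [2.5,0.4,-0.5,0.98,-5.92,0,85,2.4,0.4,-0.2,0.98,-5.92,0,85,2.5,0.4,0.0,0.98,-5.92,0,85,2.2,0.4,0.3,0.98,-5.92,0,85,2.0,0.2,0.6,0.98,-5.92,0,85]}}

```text
time_s: 20.95
tool_pos: [0.6251, 0.0398, 0.0684]
eef_rot: [[-0.165, 0.947, 0.276], [0.986, 0.158, 0.047], [0.001, 0.28, -0.96]]
contact_force: [0.6, 0.5, 0.6]
gripper_width: 0.0847
grip_force: 0.0
```

Call:
{"fn": "play_rows", "kwargs": {"steps": [0,0,0,0,0,0,50,0,0,0,0,0,0,42,0,0,0,0,0,0,36,0,0,0,0,0,0,28,0,0,0,0,0,0,28], "grip_force": 80}}

```text
time_s: 21.45
tool_pos: [0.6245, 0.04, 0.0674]
eef_rot: [[-0.166, 0.949, 0.268], [0.986, 0.159, 0.047], [0.002, 0.272, -0.962]]
contact_force: [-6.7, 0.0, 6.5]
gripper_width: 0.0328
grip_force: 80.7
```

```bash
python3 st.py
```

```text
t 21.45 pos [624.5  40.   67.4] tilt -15.77 sidetilt 0.15 want24 [623.8  39.5  66.9] j [-0.51  0.44  0.46  2.01 -0.45  0.49  0.42] F [-6.7  0.   6.5] M [-0.1   1.11  0.05] w 32.8
past 23.739699027897608 lat 0.8571223665949166
```

Call:
{"fn": "play_rows", "kwargs": {"steps": [-1.6,-0.3,-0.4,-0.65,3.95,0,28,-1.5,-0.2,-0.3,-0.65,3.95,0,28,-1.6,-0.3,-0.1,-0.65,3.95,0,28,-1.6,-0.2,-0.1,-0.65,3.95,0,28,-1.6,-0.3,0.1,-0.65,3.95,0,28]}}

```text
time_s: 21.95
tool_pos: [0.6164, 0.0386, 0.0666]
eef_rot: [[-0.165, 0.983, -0.076], [0.986, 0.164, -0.011], [0.002, -0.077, -0.997]]
contact_force: [-2.8, -0.3, 0.0]
gripper_width: 0.0329
grip_force: 81.7
```

Call:
{"fn": "play_rows", "kwargs": {"steps": [-1.6,-0.3,0.1,-0.65,3.95,0,28,-1.6,-0.2,0.3,-0.65,3.95,0,28,-1.6,-0.3,0.4,-0.65,3.95,0,28,-1.5,-0.3,0.5,-0.65,3.95,0,28,-1.5,-0.2,0.6,-0.65,3.95,0,28]}}

```text
time_s: 22.45
tool_pos: [0.6085, 0.0373, 0.0687]
eef_rot: [[-0.164, 0.898, -0.409], [0.986, 0.15, -0.066], [0.002, -0.414, -0.91]]
contact_force: [-3.5, -1.1, 2.3]
gripper_width: 0.0331
grip_force: 81.5
```

Call:
{"fn": "play_rows", "kwargs": {"steps": [-1.4,-0.2,0.7,-0.65,3.95,0,28,-1.4,-0.3,0.8,-0.65,3.95,0,28,-1.3,-0.2,0.9,-0.65,3.95,0,28,-1.3,-0.2,1.0,-0.65,3.95,0,28,-1.2,-0.2,1.1,-0.65,3.95,0,28]}}

```text
time_s: 22.95
tool_pos: [0.6018, 0.0362, 0.0734]
eef_rot: [[-0.163, 0.703, -0.692], [0.987, 0.118, -0.113], [0.002, -0.701, -0.713]]
contact_force: [-5.3, -0.7, 3.2]
gripper_width: 0.0332
grip_force: 81.2
```

Call:
{"fn": "play_rows", "kwargs": {"steps": [0,0,0,0,0,0,28,0,0,0,0,0,0,60,0,0,0,0,0,0,85,0,0,0,0,0,0,85,0,0,0,0,0,0,85]}}

```text
time_s: 23.45
tool_pos: [0.6026, 0.0363, 0.0727]
eef_rot: [[-0.163, 0.709, -0.686], [0.987, 0.119, -0.112], [0.003, -0.695, -0.719]]
contact_force: [-0.0, 0.5, -0.5]
gripper_width: 0.0846
grip_force: 0.0
```

Call:
{"fn": "play_rows", "kwargs": {"steps": [1.9,0.3,-1.6,0.98,-5.92,0,85,2.0,0.3,-1.5,0.98,-5.92,0,85,2.2,0.4,-1.2,0.98,-5.92,0,85,2.2,0.4,-1.0,0.98,-5.92,0,85,2.4,0.4,-0.7,0.98,-5.92,0,85]}}

```text
time_s: 23.95
tool_pos: [0.6138, 0.038, 0.0676]
eef_rot: [[-0.164, 0.958, -0.235], [0.986, 0.16, -0.036], [0.003, -0.238, -0.971]]
contact_force: [-0.4, 0.6, -0.1]
gripper_width: 0.0849
grip_force: 0.0
```

Call:
{"fn": "play_rows", "kwargs": {"steps": [2.5,0.4,-0.5,0.98,-5.92,0,85,2.4,0.4,-0.2,0.98,-5.92,0,85,2.5,0.4,0.0,0.98,-5.92,0,85,2.2,0.4,0.3,0.98,-5.92,0,85,2.0,0.2,0.6,0.98,-5.92,0,85]}}

```text
time_s: 24.45
tool_pos: [0.6251, 0.0397, 0.0682]
eef_rot: [[-0.165, 0.947, 0.275], [0.986, 0.158, 0.048], [0.002, 0.28, -0.96]]
contact_force: [0.1, 0.3, -0.2]
gripper_width: 0.085
grip_force: 0.0
```

Call:
{"fn": "play_rows", "kwargs": {"steps": [0,0,0,0,0,0,50,0,0,0,0,0,0,42,0,0,0,0,0,0,36,0,0,0,0,0,0,28,0,0,0,0,0,0,28], "grip_force": 100}}

```text
time_s: 24.95
tool_pos: [0.6245, 0.0398, 0.0672]
eef_rot: [[-0.166, 0.949, 0.267], [0.986, 0.159, 0.048], [0.003, 0.271, -0.963]]
contact_force: [-6.1, -0.9, 6.3]
gripper_width: 0.0327
grip_force: 99.8
```

```bash
python3 st.py
```

```text
t 24.95 pos [624.5  39.8  67.2] tilt -15.73 sidetilt 0.2 want24 [623.8  39.5  66.9] j [-0.52  0.44  0.46  2.01 -0.45  0.49  0.42] F [-6.1 -0.9  6.3] M [-0.03  1.09 -0.04] w 32.7
past 23.91194729471673 lat 0.8252082168468634
```

Call:
{"fn": "play_rows", "kwargs": {"steps": [-1.6,-0.3,-0.4,-0.65,3.95,0,28,-1.5,-0.2,-0.3,-0.65,3.95,0,28,-1.6,-0.3,-0.1,-0.65,3.95,0,28,-1.6,-0.2,-0.1,-0.65,3.95,0,28,-1.6,-0.3,0.1,-0.65,3.95,0,28]}}

```text
time_s: 25.45
tool_pos: [0.6165, 0.0385, 0.0662]
eef_rot: [[-0.164, 0.984, -0.076], [0.986, 0.164, -0.01], [0.003, -0.076, -0.997]]
contact_force: [-13.3, -0.6, 1.5]
gripper_width: 0.0327
grip_force: 120.0
```

Call:
{"fn": "play_rows", "kwargs": {"steps": [-1.6,-0.3,0.1,-0.65,3.95,0,28,-1.6,-0.2,0.3,-0.65,3.95,0,28,-1.6,-0.3,0.4,-0.65,3.95,0,28,-1.5,-0.3,0.5,-0.65,3.95,0,28,-1.5,-0.2,0.6,-0.65,3.95,0,28]}}

```text
time_s: 25.95
tool_pos: [0.6101, 0.0373, 0.0721]
eef_rot: [[-0.163, 0.899, -0.406], [0.987, 0.15, -0.064], [0.004, -0.411, -0.912]]
contact_force: [-7.0, 0.2, 12.5]
gripper_width: 0.0332
grip_force: 229.7
```

Call:
{"fn": "play_rows", "kwargs": {"steps": [-1.4,-0.2,0.7,-0.65,3.95,0,28,-1.4,-0.3,0.8,-0.65,3.95,0,28,-1.3,-0.2,0.9,-0.65,3.95,0,28,-1.3,-0.2,1.0,-0.65,3.95,0,28,-1.2,-0.2,1.1,-0.65,3.95,0,28]}}

```text
time_s: 26.45
tool_pos: [0.6044, 0.0363, 0.0754]
eef_rot: [[-0.163, 0.707, -0.688], [0.987, 0.118, -0.112], [0.002, -0.697, -0.717]]
contact_force: [1.8, 2.1, 10.1]
gripper_width: 0.033
grip_force: 189.2
```

Call:
{"fn": "play_rows", "kwargs": {"steps": [0,0,0,0,0,0,28,0,0,0,0,0,0,28,0,0,0,0,0,0,28,0,0,0,0,0,0,28,0,0,0,0,0,0,28]}}

```text
time_s: 26.95
tool_pos: [0.6042, 0.0363, 0.0751]
eef_rot: [[-0.164, 0.708, -0.687], [0.986, 0.119, -0.113], [0.002, -0.696, -0.718]]
contact_force: [1.5, 0.8, 7.6]
gripper_width: 0.0329
grip_force: 186.8
```

```bash
python3 st.py
```

```text
t 26.95 pos [604.2  36.3  75.1] tilt 44.12 sidetilt 0.06 want24 [600.9  35.7  72.8] j [-0.41  1.02  0.49  1.2  -0.28  1.78  0.26] F [1.5 0.8 7.6] M [-0.05  0.22 -0.01] w 32.9
past 19.965164713306276 lat 0.7642038983227977
```

Call:
{"fn": "play_rows", "kwargs": {"steps": [0,0,0,0,0,0,28,0,0,0,0,0,0,60,0,0,0,0,0,0,85,0,0,0,0,0,0,85,0,0,0,0,0,0,85]}}

```text
time_s: 27.45
tool_pos: [0.6024, 0.0361, 0.0719]
eef_rot: [[-0.163, 0.707, -0.688], [0.987, 0.119, -0.111], [0.003, -0.697, -0.717]]
contact_force: [0.8, -0.5, -0.1]
gripper_width: 0.0848
grip_force: 0.0
```

```bash
python3 st.py; python3 -c "
from h import *
wshot('w7')
from hexfit import hexfit
print([tuple(np.round(x,1)) for x in hexfit('w7',ys=(.015,.042))])"
```

```text
t 27.45 pos [602.4  36.1  71.9] tilt 44.17 sidetilt 0.17 want24 [600.9  35.7  72.8] j [-0.41  1.02  0.49  1.21 -0.28  1.77  0.26] F [ 0.8 -0.5 -0.1] M [ 0.13 -0.74 -0.05] w 84.8
past 23.541705115256477 lat 1.6968447647401947
[(np.float64(6.5), np.float64(0.0), np.float64(0.0)), (np.float64(7.0), np.float64(2.0), np.float64(-1.0)), (np.float64(8.3), np.float64(4.0), np.float64(-2.0)), (np.float64(8.8), np.float64(8.0), np.float64(-3.0)), (np.float64(9.0), np.float64(6.0), np.float64(-3.0)), (np.float64(9.0), np.float64(-2.0), np.float64(0.0))]
```

Call:
{"fn": "play_rows", "kwargs": {"steps": [1.9,0.3,-1.6,0.98,-5.92,0,85,2.0,0.3,-1.5,0.98,-5.92,0,85,2.2,0.4,-1.2,0.98,-5.92,0,85,2.2,0.4,-1.0,0.98,-5.92,0,85,2.4,0.4,-0.7,0.98,-5.92,0,85]}}

```text
time_s: 28.0
tool_pos: [0.6136, 0.0377, 0.067]
eef_rot: [[-0.164, 0.958, -0.237], [0.986, 0.16, -0.036], [0.004, -0.239, -0.971]]
contact_force: [-0.1, -0.6, 0.0]
gripper_width: 0.0852
grip_force: 0.0
```

Call:
{"fn": "play_rows", "kwargs": {"steps": [2.5,0.4,-0.5,0.98,-5.92,0,85,2.4,0.4,-0.2,0.98,-5.92,0,85,2.5,0.4,0.0,0.98,-5.92,0,85,2.2,0.4,0.3,0.98,-5.92,0,85,2.0,0.2,0.6,0.98,-5.92,0,85]}}

```text
time_s: 28.5
tool_pos: [0.6249, 0.0395, 0.0676]
eef_rot: [[-0.166, 0.947, 0.274], [0.986, 0.159, 0.048], [0.002, 0.278, -0.961]]
contact_force: [0.2, 0.3, -0.3]
gripper_width: 0.0851
grip_force: 0.0
```

Call:
{"fn": "play_rows", "kwargs": {"steps": [-8,-1.3,28,0,0,0,85,-8,-1.3,28,0,0,0,85,-8,-1.3,28,0,0,0,85,-15,-2,28,-0.5,3.1,0,85,-20,-2,20,-0.5,3.1,0,85]}}

```text
time_s: 29.0
tool_pos: [0.5658, 0.0311, 0.2011]
eef_rot: [[-0.164, 0.973, 0.164], [0.986, 0.161, 0.031], [0.004, 0.167, -0.986]]
contact_force: [0.6, 1.0, 0.0]
gripper_width: 0.0853
grip_force: 0.0
```

Call:
{"fn": "play_rows", "kwargs": {"steps": [-20,-2,10,-0.5,3.1,0,85,-20,-2,10,-0.5,3.1,0,85,-20,-2,10,-0.5,3.1,0,85,-20,-2,0,0,0,0,85,0,0,0,0,0,0,85]}}

```text
time_s: 29.5
tool_pos: [0.4836, 0.0231, 0.2287]
eef_rot: [[-0.164, 0.986, 0.0], [0.986, 0.164, 0.006], [0.006, 0.001, -1.0]]
contact_force: [-0.5, 0.1, -1.3]
gripper_width: 0.0852
grip_force: 0.0
```

```bash
python3 st.py
python3 - <<'E'
from h import *
import cv2
wshot('w8')
from hexfit import hexfit
print([tuple(np.round(x,1)) for x in hexfit('w8',ys=(.0,.042))])
a=cv2.imread('pics/w8.png');t=get_image("side")[:,:,::-1]
cv2.imwrite("pics/side2.png",t)
L=cv2.resize(a[60:360,200:520],(427,400))
S=cv2.resize(t[175:335,225:375],(373,400),interpolation=cv2.INTER_CUBIC)
cv2.imwrite("pics/m2.png",np.hstack([L,S]))
E
```

```text
t 29.5 pos [483.6  23.1 228.7] tilt -0.07 sidetilt 0.36 want24 [617.4  38.4  66. ] j [-0.75  0.06  0.65  2.01 -0.05  1.08  0.09] F [-0.5  0.1 -1.3] M [-0.05  0.01 -0.  ] w 85.2
past -138.78420861328527 lat -134.31463021399685
[(np.float64(5.1), np.float64(-2.0), np.float64(0.0)), (np.float64(5.2), np.float64(-6.0), np.float64(1.0)), (np.float64(5.3), np.float64(0.0), np.float64(0.0)), (np.float64(5.3), np.float64(-4.0), np.float64(0.0)), (np.float64(5.8), np.float64(2.0), np.float64(0.0)), (np.float64(6.4), np.float64(4.0), np.float64(0.0))]
```

View pics/m2.png

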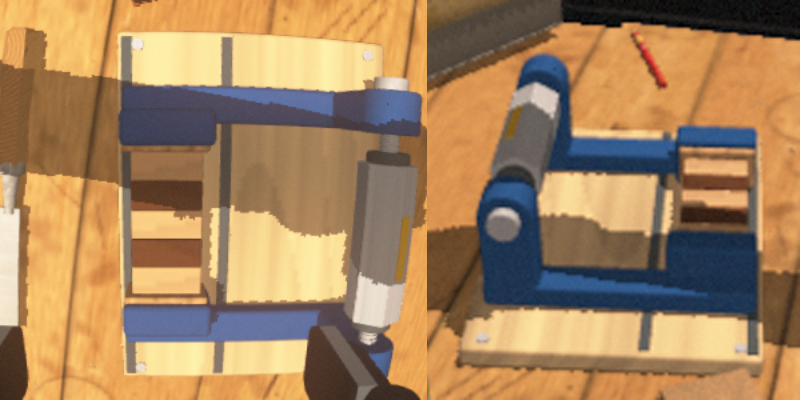

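Panel is gripped between both pads and the yellow bar has come round to the upper +x side. Refine the angle away from the bar.

Run:
```python
from hexfit import *
for n,y in(("w7",(.027,.046)),("w8",(.027,.046)),("w8",(-.044,-.03)),("w4",(.027,.046)),("side2",(.026,.046))):
    print(n,[tuple(float(round(v,1)) for v in x) for x in hexfit(n,ys=y)])
```

```text
w7 [(3.200000047683716, 4.0, -2.0), (3.299999952316284, 6.0, -3.0), (3.299999952316284, 2.0, -1.0), (3.799999952316284, 0.0, 0.0), (4.0, -2.0, 0.0), (8.100000381469727, -4.0, 0.0)]
w8 [(3.0999999046325684, -6.0, 1.0), (3.5, -2.0, 0.0), (3.5, -4.0, 1.0), (3.799999952316284, 0.0, 0.0), (4.300000190734863, 2.0, 0.0), (4.5, -8.0, 1.0)]
w8 [(6.0, -2.0, 0.0), (6.099999904632568, -6.0, 1.0), (7.0, 0.0, 0.0), (7.0, -4.0, 1.0), (8.0, 2.0, -1.0), (8.699999809265137, 4.0, -1.0)]
w4 [(1.899999976158142, -12.0, -1.0), (2.200000047683716, -16.0, 0.0), (2.299999952316284, -14.0, -1.0), (2.4000000953674316, -18.0, 0.0), (3.200000047683716, -22.0, 1.0), (3.5999999046325684, -20.0, 0.0)]Traceback (most recent call last):
  File "<stdin>", line 3, in <module>
  File "hexfit.py", line 23, in hexfit
    uv=P(T(q,X)).astype(np.float32)
       ~^^^^^^^^
  File "hexfit.py", line 6, in <lambda>
    P=(lambda X:wproj(name,X)) if w else (lambda X:proj(name.rstrip("0123456789"),X))
                                                   ~~~~^^^^^^^^^^^^^^^^^^^^^^^^^^^^^
  File "h.py", line 9, in proj
    c=camera_info(n);p=np.atleast_2d(X)@c["R"].T+c["t"]
ValueError: time passes only in moves, steps and waits
```

Run:
```python
from h import *
from fitall import T
import cv2
np.set_printoptions(precision=1,suppress=True)
q=(.5483,.027,np.radians(9.35))
for n in("w8","side2"):
    P=(lambda X:wproj(n,X)) if n[0]=="w" else (lambda X:proj("side",X))
    im=cv2.imread(f"pics/{n}.png");hsv=cv2.cvtColor(im,cv2.COLOR_BGR2HSV)
    c=P(T(q,[(.07,0,.09)]))[0]
    m=((hsv[...,0]>18)&(hsv[...,0]<32)&(hsv[...,1]>140)).astype(np.uint8)
    k=25 if n=="w8" else 18
    mm=np.zeros_like(m);x,y=c.astype(int);mm[y-k:y+k,x-k:x+k]=m[y-k:y+k,x-k:x+k]
    nn,l,st,ce=cv2.connectedComponentsWithStats(mm)
    print(n,"axis",c,[(s[4],*ce[i].round(1)) for i,s in enumerate(st) if i and s[4]>8])
    for ph in(240,270,280,284,290,295,300):
        a=np.radians(ph);print(ph,P(T(q,[(.07+.0175*np.cos(a),0,.09-.0175*np.sin(a))]))[0])
```

```text
w8 axis [484.8 243.1] [(np.int32(201), np.float64(501.7), np.float64(244.2))]
240 [482.5 248. ]
270 [493.3 248.8]
280 [496.5 248.7]
284 [497.6 248.7]
290 [499.2 248.5]
295 [500.4 248.3]
300 [501.5 248. ]
side2 axis [265.  229.5] [(np.int32(33), np.float64(259.3), np.float64(223.5))]
240 [269.4 222.4]
270 [264.4 221.1]
280 [262.7 221.2]
284 [262.  221.3]
290 [261.  221.5]
295 [260.3 221.8]
300 [259.5 222.1]
```

```bash
python3 -c "
from cell import *
print(job_done())"
```

```text
the job is handed in; nothing more can be done
None
```

The panel is lying flat and square on the clamp bed and let go of. The turnbuckle is at about 300° (5.2 rad), right at its stop, so both cork pads should be pressed in by nearly their full 4 mm. I worked that out from the hexagon's angle in the pictures, not by measuring the pads. I had planned to stop at 284°. I handed the job in at about 30 s with the gripper clear of everything, and never moved near or touched the cork block or tin. No result came back.

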